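# Close up the steam cleaner's boiler after filling

## Robot

A 7-joint arm with a two-finger parallel gripper is mounted at the origin on the work surface. World frame = base frame: x ahead of the robot, y to its left, z up, the work surface at z = 0. Lengths are in mm, angles in rad, forces in N, time in s.
With the tool pointing down it reaches from about 350 to 900 mm from the base axis. Payload 19.9 kg.
Tool frame: the origin (TCP) lies midway between the tips of the shut fingers; the grasp point (between the pads) lies 19 mm behind it; z points along the fingers, y is the line along which they close (so a half turn about z gives the same grasp; the last joint's range is limited). The gripper opens to 85 mm and grips with 20 to 120 N. Pads are 22 mm wide; open, the fingers measure 114 mm over their backs; the gripper's body (76 mm by 85 mm) begins 54 mm behind the grasp point. The pads swing forward as they close: fully open they stand 13 mm farther back than shut.
Start: joints at [1.163, 0.417, -0.01, 1.614, 0.005, 1.111, -0.053], TCP at [223.554, -583.631, 231.26] pointing down, gripper open.
Joint ranges: [-2.81, 2.81], [-0.39, 2.02], [-1.27, 1.25], [0.06, 2.57], [-1.19, 4.33], [0.19, 2], [-2.82, 2.82]. Speed limits (rad/s): [1.89, 1.89, 2.39, 2.39, 3.01, 3.01, 3.01].

## Interface

Orientations are given as a rotation vector (axis times angle).
In Python, from plant import read_state, get_image, job_done gives the robot as it stands.
- The arm moves only by the shell command python3 -m jog 'ROWS' [FORCE]. ROWS is JSON, one flat list of numbers, 7 for each row, row after row: the shift along the tool's x, y, z scaled (see below), then the turn, a rotation vector about the tool's x, y, z scaled (see below), then the gripper's target within -1 to 1 (shut at 1, half-way at 0, fully open at -1). In form: [tx, ty, tz, rx, ry, rz, gripper, tx, ty, tz, rx, ry, rz, gripper, ...]. A call has 1 to 20 rows; each row is the pose to reach, as a shift and turn from the pose commanded when the call began, along the tool's axes at that moment; what a row does not reach only later rows make up. The controller multiplies each number of a shift by 0.15 m and each number of a turn by 30 degrees. A row lasts 1/8 s, in which the tool goes at most 62.5 mm and 10.7 degrees, less where a joint would pass 70% of its speed; a pose out of reach is approached as far as the arm can. A call with a number of a shift or a turn outside -1 to 1 is refused whole. A call with a gripper value outside its range is refused whole. The fingers move at their own pace and stop on an object; FORCE is the grip in N (left out, the last holds). Time passes only in rows, so rows that repeat a pose let the fingers close. It gives the time, the measured TCP pose, the force, the opening and the grip force at its end, in the units of the state.
- read_state(): the state, without advancing time (a new reading comes with each control period).
- get_image(name): name is "side" or "top" or "wrist"; returns a dict with "image" (384x512x3 uint8, red, green, blue), "range_z" (384x512 float32, mm along the optical axis (not along the pixel's ray), 0 where there is no reading), "mtx" (3x3 intrinsics, pixels), "eye" and "orientation" of the camera in the world; the wrist camera has in their place "tool_from_camera" (4x4, takes a point from camera to tool coordinates, whose origin is the TCP and whose axes are the flange's). Camera axes: x right, y up, looking along -z (the intrinsics and any distortion apply to the point x, -y, -z); pixel columns grow to the right and rows downward; lengths in mm; the calibration is good to about 2 mm. A picture is of the moment at which its call begins: read the wrist's pose just before it.
- job_done(): hands the job in; it is judged then, once.
The state is a dict: "time": time; "q": joint angles; "joint_velocities": joint speeds; "joint_efforts": joint torques, N m; "eef_pos": TCP position; "ee_rot": TCP orientation; "force": force on the tool from outside, world axes, zero at the start; "ft_torque": the same for the moment, N m; "opening": finger opening in mm; "grasp_force": force on a finger pad.
Only numpy, scipy, OpenCV 4.12 (cv2) and the standard library are available. Lean on these libraries where they do the work, as an engineer would, in place of code of your own. Each camera call takes 0.05 s, during which the arm holds its last target. There are 200 camera calls.

## Task

The boiler of the steam cleaner has just been filled and its black pressure cap is only started on the thread. Screw the cap down clockwise until it is snug on its seal, hand-tight and not overtightened, then fold the filler flap fully shut over it. Leave the other things on the cabinet top where they are.

Things in the scene. Friction and masses are not known exactly. Their poses are not given: they have to be found in the camera images.
- cleaner: White canister steam cleaner, 264 x 240 mm, flat rear deck 169 mm high; about 6 kg, it stays put. Origin: centre of its underside on the cabinet top, x to its back, z up. Its front (-x) half is the filler bay, whose floor slopes 30 deg down to the front: the floor's outward normal is (-0.5, 0, 0.866) in this frame. A carry handle rises 36 mm above the deck at x = 88 mm.
- bay (a point): Point of the bay floor on the cap's axis, at (-85, 0, 69) mm in the cleaner's frame. The bay has cheeks 47 mm above its floor, 87 mm either side of the cap's axis, and behind the cap the deck's front wall, 84 mm up the slope; its front is open.
- cap: Black ribbed round cap, 54 mm across, 28 mm tall. Origin on its axis at the lower rim; z is the screw axis, out of the bay, 30 deg from vertical. Clockwise from outside tightens: it sinks 8 mm a turn, runs freely (0.15 N m) for 1 to 3.5 rad till it meets the seal; then torque rises 0.5 N m per rad of hand turn (its rubber grip yields). Snug is 0.5 to 0.75 N m; over 0.85 too tight. It stays put.
- seal: Flat rubber sealing washer, 51 mm across, 3 mm thick, on the filler boss under the cap; fixed. Origin on the cap's axis at its upper face, about 11 mm out from the bay floor; worn or fresh, so up to 0.8 mm lower or higher each time. Axes as the cleaner's. The cap's rim touches it when the two origins meet.
- flap (a joint): Angle of the white filler flap about its hinge, rad: 0 shut over the bay, parallel to the bay floor and 50 mm above it; grows as it opens; 2.1 is upright, and it starts at 2.05 to 2.4. A stiff hinge (0.16 N m) holds it where it is left; it does not spring or latch and must be taken all the way down.
- flap_hinge (a point): Middle of the flap's hinge line, at (-12, 0, 169) mm in the cleaner's frame, the front edge of the deck; the line runs along the cleaner's y. The flap is a plate 5 mm thick, 200 mm wide, reaching 160 mm from the hinge, with a 34 mm lip turned down at its free edge (towards the cap).
- flap_edge (a point): Middle of the flap's free edge, on its outer face (the face that looks away from the cap).
- spray_bottle: Purple spray bottle lying on its side, about 220 x 100 mm, 56 mm high. Origin under the middle of the bottle, x towards its white trigger head.
- tumbler: Stainless steel tumbler, 82 mm across, 125 mm tall, upright. Origin at the centre of its foot.
- scrub_pad: Blue silicone scrub pad, 115 x 85 x 14 mm, flat. Origin at the centre of its underside.
- measuring_jug: Clear plastic measuring jug, 92 mm across, 135 mm tall, upright, handle at its +y side. Origin at the centre of its foot.

How it is judged:
By the outcome, as a careful person would: the job done as asked, in the order asked, and still so for the second after the job is handed in, with the robot touching nothing.
It also fails if it takes over 72 s, if anything falls off the work surface, if the arm or the gripper's body presses on something with over 40 N, if the wrist force passes 120 N, or if a joint passes its speed limit or range.

## Working session

There is one attempt and no reset: what is moved stays moved. The work goes in short steps, Python scripts to look and compute and a shell command to move; the robot and the scene stay as the last step left them, time stands still between calls to the robot, and variables do not carry over. Pictures are saved under pics/ and viewed, at most 10 in all, crops included, and the job is handed in when it is done.

```bash
ls; mkdir -p pics; cat > h.py <<'E'
import numpy as np, cv2
from scipy.spatial.transform import Rotation as R
from plant import read_state, get_image, job_done
def cloud(name):
    s=read_state(); d=get_image(name); im=d["image"]; z=np.array(d["range_z"]); K=np.array(d["mtx"])
    v,u=np.indices(z.shape)
    p=np.stack([(u-K[0,2])/K[0,0]*z,-(v-K[1,2])/K[1,1]*z,-z],-1)
    if "eye" in d:
        o=np.array(d["orientation"]); Rm=o if o.shape==(3,3) else R.from_rotvec(o).as_matrix() if o.size==3 else R.from_quat(o).as_matrix()
        w=p@Rm.T+np.array(d["eye"])
    else:
        T=np.array(d["tool_from_camera"]); w=p@T[:3,:3].T+T[:3,3]
        w=w@R.from_rotvec(s["ee_rot"]).as_matrix().T+np.array(s["eef_pos"])
    w[z<=0]=np.nan
    return im,w,d
def save(im,n): cv2.imwrite("pics/"+n,cv2.cvtColor(im,cv2.COLOR_RGB2BGR))
E
python3 - <<'E'
from h import *
s=read_state(); print({k:np.round(v,3).tolist() for k,v in s.items()})
a=[]
for n in("top","side"):
    im,w,d=cloud(n); print(n,d["eye"],np.array(d["orientation"]).tolist(),np.array(d["mtx"]).tolist(),d.keys()); np.save(n+".npy",w); save(im,n+".png")
E
```

```text
pics
{'time': 0.0, 'q': [1.164, 0.418, -0.01, 1.614, 0.005, 1.111, -0.053], 'joint_velocities': [0.002, -0.0, -0.001, 0.001, -0.001, -0.001, 0.001], 'joint_efforts': [0.0, -86.446, 0.679, -43.491, 0.019, 0.007, -0.0], 'eef_pos': [223.398, -583.34, 230.659], 'ee_rot': [-3.088, -0.571, 0.001], 'force': [0.143, 0.502, 0.17], 'ft_torque': [-0.001, -0.051, -0.013], 'grasp_force': 0.0, 'opening': 85.456}
top [ 402.03148944   -7.89500665 1180.6150538 ] [0.058582833318542527, -0.09465430450144281, -1.5930174669001989] [[365.1615239888809, 0.0, 244.55470638435062], [0.0, 365.1615239888809, 196.57183036433162], [0.0, 0.0, 1.0]] dict_keys(['image', 'range_z', 'mtx', 'eye', 'orientation'])
side [1093.47274711  299.26923161 1179.89146294] [0.35660818203858574, 0.5842466180626777, 2.0245574125903416] [[478.2527696544718, 0.0, 254.7983808314022], [0.0, 478.2527696544718, 190.8199448915684], [0.0, 0.0, 1.0]] dict_keys(['image', 'range_z', 'mtx', 'eye', 'orientation'])
```

View pics/top.png

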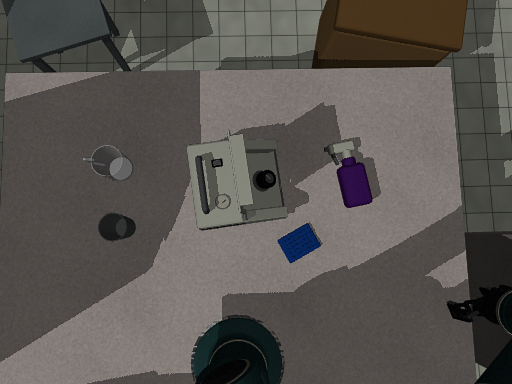

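View pics/side.png

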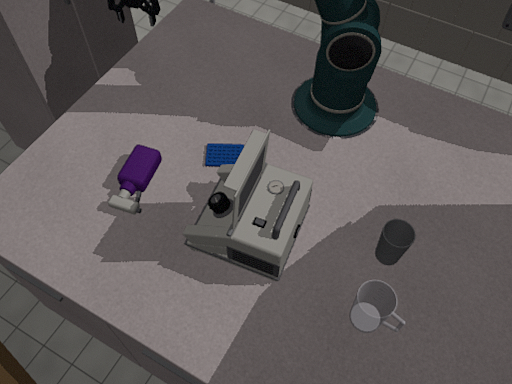

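Top: cleaner spans about u 187–287, v 135–228, front facing image right (world -y). Cap is at (264,180), pad (299,242), bottle (350,180). Flap upright at u≈240.

```bash
python3 - <<'E'
from h import *
t=np.load("top.npy");s=np.load("side.npy")
imT=cv2.imread("pics/top.png");imS=cv2.imread("pics/side.png")
print("cap top px",t[180,264],t[176:184:2,262:270:2,2].round())
print("cap side px",s[202,219])
for n,w in(("top",t),("side",s)):
    m=(abs(w[...,2]-169)<5)&(w[...,0]>250)&(w[...,0]<800)&(abs(w[...,1])<300)
    p=w[m][:,:2].astype(np.float32); print(n,m.sum(),p.min(0),p.max(0)); r=cv2.minAreaRect(p);print(r)
# cap points: dark within 60mm of estimate
for n,w,im in(("top",t,imT),("side",s,imS)):
    c=t[180,264]
    m=(np.linalg.norm(w-c,axis=-1)<45)&(im.max(-1)<45)&(w[...,2]>60)
    p=w[m];print(n,"cap",m.sum(),p.mean(0),p.min(0),p.max(0))
    np.save("cap_"+n+".npy",p)
    m=(w[...,2]>185)&(abs(w[...,0]-450)<200)&(abs(w[...,1])<200)&(w[...,2]<400)
    p=w[m]; print("high",m.sum(),p.min(0),p.max(0))
E
```

```text
cap top px [553.16942605 -91.9768832  117.34499562] [[118. 113. 112. 107.]
 [118. 114. 111. 104.]
 [116. 117. 112. 108.]
 [115. 116. 109. 106.]]
cap side px [572.37664125 -88.65530331 116.90629693]
top 3159 [416.3496  -35.22598] [665.99963 126.65923]
((542.1460571289062, 46.34521484375), (237.89376831054688, 139.8793182373047), 7.21835470199585)
side 3778 [418.65445  -29.354025] [669.7012  127.90203]
((543.3280639648438, 47.08836364746094), (241.00930786132812, 140.10369873046875), 6.532373905181885)
top cap 316 [556.89473081 -94.70443937 102.53703752] [ 530.79587864 -126.89592909   77.11451174] [585.88788157 -60.821855   118.95180983]
high 1515 [449.44891344 -47.98587523 185.3168742 ] [645.45093736 100.91725634 333.87073102]
side cap 307 [565.97165174 -90.94291731 101.86017611] [ 535.47520764 -127.90159483   78.93879086] [590.97269956 -64.85830206 120.22699032]
high 2369 [450.35075796 -49.63476353 185.08486252] [649.97494399 101.92401017 333.87500534]
```

```bash
cat >> h.py <<'E'
yaw=np.radians(96.9); C=R.from_euler('z',yaw).as_matrix(); O=np.array([549.9,-12.9,0])
bay=O+C@[-85,0,69]; ax=C@[-.5,0,.866]
def plan(P,Rt,n=None,s=None):
    s=s or read_state(); p=np.array(s["eef_pos"]);r=R.from_rotvec(s["ee_rot"]);Rt=R.from_matrix(Rt)
    D=(r.inv()*Rt).as_rotvec(); n=n or 1
    print("full shift/150",np.round(r.inv().apply(P-p)/150,3),"turn/30deg",np.round(np.degrees(D)/30,3),"q7",s["q"][6])
    for k in range(1,n+1):
        a=r*R.from_rotvec(D*(k-1)/n); q0=p+(P-p)*(k-1)/n; q1=p+(P-p)*k/n
        print(k,np.round(np.r_[a.inv().apply(q1-q0)/150,np.degrees(D)/n/30],3).tolist())
def align(r,z):  # smallest turn taking tool z to z
    z0=r[:,2]; c=np.cross(z0,z); c=c/np.linalg.norm(c)*np.arccos(z0@z); return R.from_rotvec(c).as_matrix()@r
E
python3 - <<'E'
from h import *
s=read_state(); r=R.from_rotvec(s["ee_rot"]).as_matrix()
print(bay,ax); plan(bay+ax*170,align(r,-ax),4)
E
```

```text
[560.1116313  -97.28437406  69.        ] [ 0.06006842 -0.49637867  0.866     ]
full shift/150 [ 3.117 -1.673  0.098] turn/30deg [0.968 0.243 0.   ] q7 -0.053014840866191515
1 [0.779, -0.418, 0.025, 0.242, 0.061, 0.0]
2 [0.777, -0.41, 0.102, 0.242, 0.061, 0.0]
3 [0.773, -0.393, 0.178, 0.242, 0.061, 0.0]
4 [0.766, -0.365, 0.25, 0.242, 0.061, 0.0]
```

```bash

python3 -m jog '[0.26,-0.14,0.01,0.08,0.02,0,-1, 0.52,-0.28,0.02,0.16,0.04,0,-1, 0.78,-0.42,0.025,0.24,0.06,0,-1]' && python3 -m jog '[0.26,-0.14,0.03,0.08,0.02,0,-1, 0.52,-0.27,0.07,0.16,0.04,0,-1, 0.78,-0.41,0.10,0.24,0.06,0,-1]' && python3 -m jog '[0.26,-0.13,0.06,0.08,0.02,0,-1, 0.52,-0.26,0.12,0.16,0.04,0,-1, 0.77,-0.39,0.18,0.24,0.06,0,-1]' && python3 -m jog '[0.26,-0.12,0.08,0.08,0.02,0,-1, 0.52,-0.24,0.17,0.16,0.04,0,-1, 0.77,-0.365,0.25,0.24,0.06,0,-1, 0.77,-0.365,0.25,0.24,0.06,0,-1]'
python3 - <<'E'
from h import *
s=read_state(); r=R.from_rotvec(s["ee_rot"]).as_matrix(); print(np.round(s["q"],3),s["eef_pos"],r[:,2],s["force"],s["ft_torque"])
plan(bay+ax*170,align(r,-ax))
im,w,d=cloud("wrist"); save(im,"w1.png"); np.save("w1.npy",w)
# plane coords: along ax
h=(w-bay)@ax
m=(h>37)&(h<48)&(np.linalg.norm((w-bay)-h[...,None]*ax,axis=-1)<45)
p=w[m]; print(m.sum(),p.mean(0),np.median(h[m]))
q=p-bay; e1=C@[.866,0,.5]; e2=C@[0,1,0]
a=np.c_[q@e1,q@e2].astype(np.float32); print(cv2.minEnclosingCircle(a),a.min(0),a.max(0),np.percentile(h[m],[5,50,95]))
A=np.c_[a,np.ones(len(a))]; print(np.linalg.lstsq(A,h[m],rcond=None)[0])
E
```

```text
time: 0.48
eef_pos: [310.9, -481.7, 227.2]
ee_rot: [-2.96, -0.547, -0.012]
force: [0.4, 0.3, 0.0]
opening: 85.2
grasp_force: 0.0
time: 0.85
eef_pos: [398.1, -381.2, 223.7]
ee_rot: [-2.833, -0.524, -0.023]
force: [0.6, -0.0, -0.2]
opening: 85.5
grasp_force: 0.0
time: 1.23
eef_pos: [484.6, -281.2, 219.4]
ee_rot: [-2.706, -0.501, -0.033]
force: [0.3, -0.6, 0.4]
opening: 85.3
grasp_force: 0.0
time: 1.72
eef_pos: [572.3, -178.8, 214.9]
ee_rot: [-2.576, -0.482, -0.041]
force: [0.4, -0.2, -0.6]
opening: 85.2
grasp_force: 0.0
[ 0.655  0.579 -0.276  1.514 -0.303  1.35  -0.69 ] [ 572.2789955  -178.83039214  214.91319494] [-0.06228357  0.49390794 -0.86728064] [ 0.433799   -0.18315903 -0.5968856 ] [-0.52965759 -0.00730509  0.0305561 ]
full shift/150 [-0.017  0.007 -0.016] turn/30deg [ 0.007  0.012 -0.   ] q7 -0.6903671921278349
1 [-0.017, 0.007, -0.016, 0.007, 0.012, -0.0]
110 [ 560.08470267 -104.94871107  107.7100987 ] 37.17634018018951
((10.312782287597656, 1.1428217887878418), 22.15728187561035) [ -8.811226 -18.871704] [31.475214 22.682205] [37.01621787 37.17634018 38.04596993]
[ 8.94039497e-03 -7.01541519e-03  3.72182321e+01]
```

View pics/w1.png

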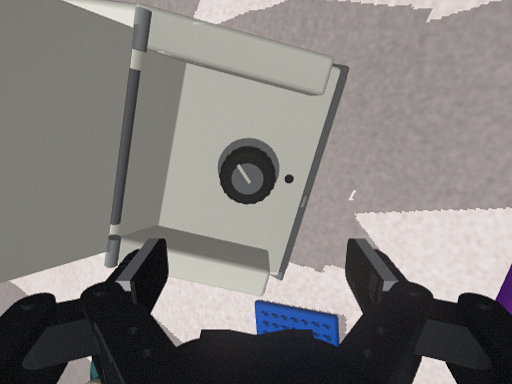

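The wrist view shows the cap at about (247,176), clear of the cheeks. I'll refine the floor plane and the cap position.

```bash
python3 - <<'E'
from h import *
w=np.load("w1.npy"); im=cv2.imread("pics/w1.png"); e1=C@[.866,0,.5]; e2=C@[0,1,0]
v,u=np.indices(im.shape[:2])
fl=(u>205)&(u<310)&(v>90)&(v<125)|(u>200)&(u<270)&(v>215)&(v<235)
q=w[fl]-bay; q=q[~np.isnan(q[:,0])]; A=np.c_[q@e1,q@e2,np.ones(len(q))]; print("floor h",np.linalg.lstsq(A,q@ax,rcond=None)[0])
h=(w-bay)@ax; m=(np.hypot(u-247,v-176)<34)&(h>28)
q=w[m]-bay; print(m.sum(),np.percentile(q@ax,[5,25,50,75,95]))
for t in(30,33,35):
  k=m&(h>t); a=np.c_[(w[k]-bay)@e1,(w[k]-bay)@e2].astype(np.float32); print(t,k.sum(),cv2.minEnclosingCircle(a),a.mean(0))
m=(np.hypot(u-247,v-176)<22); q=w[m]-bay; A=np.c_[q@e1,q@e2,np.ones(len(q))]; print("top",np.linalg.lstsq(A,q@ax,rcond=None)[0], (q@e1).mean(),(q@e2).mean())
s=read_state();print("tool on plane", (s["eef_pos"]-bay)@e1,(s["eef_pos"]-bay)@e2)
# side walls: hinge line pixel direction -> yaw check via bay front edge px
for a in((190,75),(160,222),(339,75),(277,270)): print(a,w[a[1],a[0]], C.T@(w[a[1],a[0]]-O))
for n in("top","side"):
  x=np.load(n+".npy"); b=(x-O)@C; k=(b[...,2]>230)&(b[...,2]<300)&(abs(b[...,1])<90)&(b[...,0]>-70)&(b[...,0]<70); bb=b[k]; print(n,k.sum(),np.polyfit(bb[:,2],bb[:,0],1),np.polyfit(bb[:,1],bb[:,0],1),bb[:,0].min(),bb[:,0].max())
E
```

```text
floor h [-7.86252002e-03 -2.26500748e-03 -6.42442962e+00]
2392 [32.31786508 34.85509898 35.54574346 36.14145327 36.95058501]
30 2373 ((10.976424217224121, 0.8891726136207581), 27.00107192993164) [11.240657  -0.6356261]
33 2241 ((10.836175918579102, 0.8791496157646179), 25.894424438476562) [11.082673   -0.14745389]
35 1693 ((10.74803352355957, 0.765798032283783), 25.13018798828125) [10.9842005   0.32391593]
 ** On entry to DLASCL parameter number  4 had an illegal value
 ** On entry to DLASCL parameter number  4 had an illegal valueTraceback (most recent call last):
  File "<stdin>", line 10, in <module>
    x, resids, rank, s = _umath_linalg.lstsq(a, b, rcond,
                         ~~~~~~~~~~~~~~~~~~~^^^^^^^^^^^^^
                                             signature=signature)
                                             ^^^^^^^^^^^^^^^^^^^^
    raise LinAlgError("SVD did not converge in Linear Least Squares")
numpy.linalg.LinAlgError: SVD did not converge in Linear Least Squares
```

```bash
cat >> h.py <<'E'
e1=C@[.866,0,.5]; e2=C@[0,1,0]
sh=10.9*e1+0.85*e2-6.4*ax; O=O+sh*[1,1,0]; bay=bay+sh
E
python3 -m jog '[0,0,0,0,0,-0.33,-1, 0,0,0,0,0,-0.66,-1, 0,0,0,0,0,-1,-1, 0,0,0,0,0,-1,-1]'
python3 - <<'E'
from h import *
s=read_state(); r=R.from_rotvec(s["ee_rot"]).as_matrix(); print(np.round(s["q"],3),bay,O)
im,w,d=cloud("wrist"); print(np.round(d["tool_from_camera"],2))
for n in("top","side"):
  x=np.load(n+".npy"); b=(x-O)@C; k=(b[...,2]>230)&(b[...,2]<300)&(abs(b[...,1])<90)&(b[...,0]>-70)&(b[...,0]<70); bb=b[k]; print(n,k.sum(),np.polyfit(bb[:,2],bb[:,0],1),np.percentile(bb[:,0],[2,50,98]))
  k=(b[...,2]>180)&(abs(b[...,1])<130)&(b[...,0]>-90)&(b[...,0]<70)
  for lo in range(180,350,15):
    q=b[k&(b[...,2]>=lo)&(b[...,2]<lo+15)]
    if len(q): print(lo,len(q),q.min(0).round(),q.max(0).round())
E
```

```text
time: 2.28
eef_pos: [570.5, -183.0, 215.5]
ee_rot: [-2.386, -1.134, -0.222]
force: [-0.4, 0.4, -0.5]
opening: 85.4
grasp_force: 0.0
[ 0.736  0.591 -0.386  1.512 -0.244  1.341 -0.214] [557.74933    -84.83863323  68.9076    ] [ 5.47537699e+02 -4.54259165e-01  0.00000000e+00]
[[  -0.      0.96    0.28   71.38]
 [   1.      0.      0.     -1.59]
 [   0.      0.28   -0.96 -141.68]
 [   0.      0.      0.      1.  ]]
top 5 [  0.06595812 -28.15097871] [-12.73077312 -10.06745058  -8.97013852]
180 2 [-16.  88. 188.] [-14.  99. 193.]
195 3 [-15.  91. 198.] [-11.  99. 205.]
210 3 [-14.  79. 218.] [-13.  98. 223.]
225 1 [-13.  85. 233.] [-13.  85. 233.]
240 2 [-12.  88. 243.] [-12.  91. 251.]
255 4 [-11.  94. 255.] [ -8.  99. 269.]
270 2 [-10.  82. 273.] [-10.  85. 281.]
285 2 [ -9. -97. 293.] [ -8.  89. 294.]
300 5 [ -8. -93. 301.] [ -7.  99. 314.]
315 761 [-38. -98. 320.] [ -1.  99. 330.]
330 357 [-38. -83. 330.] [ -3.  83. 334.]
side 373 [  0.06735526 -23.43106975] [-8.0923612  -5.50040506 -2.92664086]
180 66 [ -13. -102.  180.] [-10.  95. 195.]
195 83 [ -12. -100.  195.] [ -8.  95. 210.]
210 84 [ -12. -102.  210.] [ -7.  96. 225.]
225 88 [ -12. -100.  225.] [ -6.  99. 240.]
240 88 [ -11. -102.  240.] [ -5.  94. 254.]
255 101 [  -9. -101.  255.] [ -5.  97. 270.]
270 87 [  -8. -100.  270.] [ -4.  95. 285.]
285 100 [  -7. -101.  285.] [ -2.  96. 300.]
300 124 [  -8. -102.  300.] [ -2.  97. 315.]
315 887 [ -40. -101.  315.] [ -1.  96. 330.]
330 255 [-38. -89. 330.] [ -1.  96. 334.]
```

```bash
for i in 1 2 3 4 5; do python3 -m jog '[0,0,0,0,0,-0.33,-1, 0,0,0,0,0,-0.66,-1, 0,0,0,0,0,-1,-1]' >/dev/null; done
python3 -m jog '[0,0,0,0,0,0,-1, 0,0,0,0,0,0,-1]'
python3 - <<'E'
from h import *
s=read_state(); r=R.from_rotvec(s["ee_rot"]).as_matrix(); print(np.round(s["q"],3),s["ft_torque"],s["force"])
plan(bay+ax*80,align(r,-ax)); plan(bay+ax*10,align(r,-ax))
E
```

```text
time: 4.45
eef_pos: [571.0, -182.1, 215.5]
ee_rot: [-0.538, 2.96, 0.796]
force: [0.2, 0.1, -0.6]
opening: 85.4
grasp_force: 0.0
[ 1.099  0.784 -1.01   1.498  0.155  1.343  2.076] [-0.50802673 -0.05945744 -0.00574523] [ 0.19842922  0.13292399 -0.58880672]
full shift/150 [-0.01   0.081  0.64 ] turn/30deg [-0.016 -0.005 -0.   ] q7 2.0756888798343454
1 [-0.01, 0.081, 0.64, -0.016, -0.005, -0.0]
full shift/150 [-0.011  0.084  1.106] turn/30deg [-0.016 -0.005 -0.   ] q7 2.0756888798343454
1 [-0.011, 0.084, 1.106, -0.016, -0.005, -0.0]
```

```bash
python3 -m jog '[-0.01,0.083,0.2,-0.016,-0.005,0,-1, -0.01,0.083,0.45,-0.016,-0.005,0,-1, -0.01,0.083,0.64,-0.016,-0.005,0,-1, -0.01,0.083,0.64,-0.016,-0.005,0,-1]'
python3 -m jog '[0,0,0.12,0,0,0,-1, 0,0,0.24,0,0,0,-1, 0,0,0.36,0,0,0,-1, 0,0,0.466,0,0,0,-1, 0,0,0.466,0,0,0,-1]'
python3 - <<'E'
from h import *
s=read_state(); r=R.from_rotvec(s["ee_rot"]).as_matrix(); print(np.round(s["q"],3),s["ft_torque"],s["force"])
plan(bay+ax*10,align(r,-ax)); im,w,d=cloud("side"); save(cv2.resize(im[120:300,130:370],None,fx=3,fy=3),"s2.png")
E
```

```text
time: 4.95
eef_pos: [561.7, -123.3, 137.5]
ee_rot: [-0.543, 2.955, 0.811]
force: [-0.1, -1.1, 0.8]
opening: 85.5
grasp_force: 0.0
time: 5.58
eef_pos: [557.8, -88.4, 77.1]
ee_rot: [-0.547, 2.953, 0.81]
force: [0.5, -0.0, 0.5]
opening: 85.1
grasp_force: 0.0
[ 0.999  0.888 -0.95   1.716  0.219  1.017  2.01 ] [-0.49028437 -0.10312601 -0.0230754 ] [ 0.47106748 -0.02587273  0.52715793]
full shift/150 [-0.001 -0.007 -0.008] turn/30deg [ 0.015 -0.001  0.   ] q7 2.0096207501815804
1 [-0.001, -0.007, -0.008, 0.015, -0.001, 0.0]
```

View pics/s2.png

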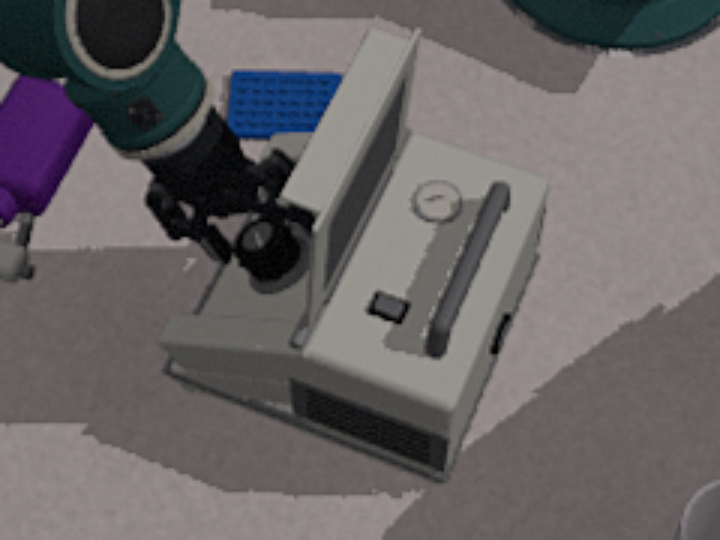

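The fingers straddle the cap (around (268,245) in the crop), so I'll close.

```bash
python3 -m jog '[0,0,0,0,0,0,0.2, 0,0,0,0,0,0,0.4, 0,0,0,0,0,0,1, 0,0,0,0,0,0,1, 0,0,0,0,0,0,1, 0,0,0,0,0,0,1,0,0,0,0,0,0,1]' 60
cat >> h.py <<'E'
def tq():
    s=read_state(); r=R.from_rotvec(s["ee_rot"]).as_matrix(); q=np.array(s["eef_pos"])-bay
    print("t %.2f"%s["time"],"Ttool",np.round(r.T@s["ft_torque"],3),"Ftool",np.round(r.T@s["force"],1),"open %.1f grip %.0f q7 %.2f q3 %.2f q5 %.2f"%(s["opening"],s["grasp_force"],s["q"][6],s["q"][2],s["q"][4]),"pos e1,e2,ax",np.round([q@e1,q@e2,q@ax],1))
E
python3 -c "from h import *;tq()"
```

```text
time: 6.5
eef_pos: [559.3, -91.4, 78.4]
ee_rot: [-0.543, 2.952, 0.804]
force: [1.8, -9.2, 3.4]
opening: 52.6
grasp_force: 62.1
t 6.50 Ttool [ 1.943  0.297 -0.046] Ftool [ 0.9 -6.3 -7.6] open 52.6 grip 62 q7 2.01 q3 -0.95 q5 0.22 pos e1,e2,ax [-1.  -0.8 11.6]
```

```bash
python3 -m jog '[0,-0.012,0,0,0,0,1, 0,-0.012,0,0,0,0,1]' >/dev/null; python3 -c "from h import *;tq()"
for i in 1 2; do python3 -m jog '[0,0,0.0015,0,0,0.33,1, 0,0,0.003,0,0,0.66,1, 0,0,0.0045,0,0,1,1]' >/dev/null; python3 -c "from h import *;tq()"; done
```

```text
t 6.75 Ttool [-0.344  0.934  0.011] Ftool [  4.3   3.9 -14.8] open 52.4 grip 63 q7 2.01 q3 -0.95 q5 0.22 pos e1,e2,ax [-1.2 -0.9 11.5]
t 7.12 Ttool [ 0.057  1.766 -0.426] Ftool [  8.6   2.2 -20.4] open 52.9 grip 63 q7 1.59 q3 -0.82 q5 0.09 pos e1,e2,ax [-1.2 -1.  11.3]
t 7.50 Ttool [ 0.874  1.531 -0.451] Ftool [  8.3  -2.2 -19.7] open 52.4 grip 63 q7 1.17 q3 -0.69 q5 -0.04 pos e1,e2,ax [-1.1 -1.  10.6]
```

```bash
python3 -m jog '[0,0,-0.01,0,0,0,1, 0,0,-0.01,0,0,0,1]' >/dev/null; python3 -c "from h import *;tq();plan(bay,align(R.from_rotvec(read_state()['ee_rot']).as_matrix(),-ax))"
python3 -m jog '[0,0,0.0015,0,0,0.17,1, 0,0,0.003,0,0,0.34,1, 0,0,0.003,0,0,0.5,1]' >/dev/null; python3 -c "from h import *;tq()"
python3 -m jog '[0,0,0,0,0,0,1,0,0,0,0,0,0,1]' >/dev/null; python3 -c "from h import *;tq()"
```

```text
t 7.75 Ttool [ 0.23   0.097 -0.095] Ftool [ 1.6  1.1 -6.1] open 52.6 grip 65 q7 1.17 q3 -0.69 q5 -0.04 pos e1,e2,ax [-1.  -0.8 10.8]
full shift/150 [0.009 0.001 0.072] turn/30deg [ 0.012 -0.006 -0.   ] q7 1.1722349359673205
1 [0.009, 0.001, 0.072, 0.012, -0.006, -0.0]
t 8.12 Ttool [ 0.356  0.166 -0.29 ] Ftool [ 3.3  0.6 -8.4] open 52.7 grip 65 q7 0.96 q3 -0.62 q5 -0.09 pos e1,e2,ax [-1.  -0.9 10.5]
t 8.38 Ttool [ 0.304  0.229 -0.171] Ftool [ 2.7 -0.7 -9.1] open 52.5 grip 65 q7 0.96 q3 -0.62 q5 -0.09 pos e1,e2,ax [-1.  -0.8 10.4]
```

```bash
for i in 1 2 3; do python3 -m jog '[0,0,0.001,0,0,0.25,1, 0,0,0.002,0,0,0.5,1, 0,0,0.003,0,0,0.75,1, 0,0,0.004,0,0,1,1, 0,0,0.004,0,0,1,1,0,0,0.004,0,0,1,1]' >/dev/null; python3 -c "from h import *;tq()"; done
```

```text
t 9.12 Ttool [ 0.224  0.022 -0.104] Ftool [ 2.8 -1.2 -7.8] open 52.4 grip 65 q7 0.52 q3 -0.49 q5 -0.20 pos e1,e2,ax [-0.9 -0.9  9.8]
t 9.88 Ttool [-0.035 -0.018 -0.173] Ftool [ 2.2 -1.4 -7.6] open 52.6 grip 65 q7 0.08 q3 -0.36 q5 -0.30 pos e1,e2,ax [-1.  -1.   9.1]
t 10.62 Ttool [-0.097  0.067 -0.29 ] Ftool [ 2.  -2.4 -8.6] open 52.4 grip 65 q7 -0.37 q3 -0.23 q5 -0.39 pos e1,e2,ax [-1.  -1.1  8.6]
```

```bash
for i in 1 2; do python3 -m jog '[0,0,0,0,0,0.17,1, 0,0,0.001,0,0,0.34,1, 0,0,0.001,0,0,0.5,1, 0,0,0.001,0,0,0.5,1,0,0,0.001,0,0,0.5,1,0,0,0.001,0,0,0.5,1]' >/dev/null; python3 -c "from h import *;tq()"; python3 -m jog '[0,0,0,0,0,0,1]'>/dev/null;python3 -c "from h import *;tq()"; done
```

```text
t 11.38 Ttool [-0.113  0.124 -0.339] Ftool [ 2.1 -1.3 -7.8] open 52.6 grip 65 q7 -0.60 q3 -0.17 q5 -0.43 pos e1,e2,ax [-1.  -1.1  8.5]
t 11.50 Ttool [-0.2    0.202 -0.449] Ftool [ 1.6 -2.5 -8.2] open 52.8 grip 65 q7 -0.60 q3 -0.17 q5 -0.43 pos e1,e2,ax [-1.  -1.1  8.5]
t 12.25 Ttool [-0.211  0.139 -0.517] Ftool [ 0.5 -0.7 -7.1] open 52.5 grip 65 q7 -0.83 q3 -0.11 q5 -0.47 pos e1,e2,ax [-1.1 -1.1  8.3]
t 12.38 Ttool [-0.133  0.197 -0.52 ] Ftool [ 1.8 -2.7 -7.8] open 52.4 grip 65 q7 -0.83 q3 -0.11 q5 -0.47 pos e1,e2,ax [-1.1 -1.1  8.3]
```

```bash
python3 -m jog '[0,0,0,0,0,0.12,1, 0,0,0,0,0,0.25,1, 0,0,0,0,0,0.37,1, 0,0,0,0,0,0.37,1,0,0,0,0,0,0.37,1]' >/dev/null; for i in 1 2 3 4 5 6; do python3 -m jog '[0,0,0,0,0,0,1]'>/dev/null;python3 -c "from h import *;tq()"; done
```

```text
t 13.12 Ttool [-0.198  0.278 -0.579] Ftool [ 1.3 -1.3 -6.3] open 52.7 grip 65 q7 -1.00 q3 -0.07 q5 -0.49 pos e1,e2,ax [-1.1 -1.1  8.3]
t 13.25 Ttool [-0.27   0.333 -0.639] Ftool [ 1.4 -1.7 -7.2] open 52.5 grip 65 q7 -1.00 q3 -0.07 q5 -0.49 pos e1,e2,ax [-1.1 -1.1  8.3]
t 13.38 Ttool [-0.245  0.235 -0.56 ] Ftool [ 0.4 -0.7 -5.8] open 52.4 grip 65 q7 -1.00 q3 -0.07 q5 -0.49 pos e1,e2,ax [-1.1 -1.1  8.3]
t 13.50 Ttool [-0.173  0.266 -0.633] Ftool [ 1.2 -1.9 -6.3] open 52.4 grip 65 q7 -1.00 q3 -0.07 q5 -0.49 pos e1,e2,ax [-1.1 -1.1  8.3]
t 13.62 Ttool [-0.216  0.317 -0.605] Ftool [ 1.1 -2.3 -7. ] open 52.5 grip 65 q7 -1.00 q3 -0.07 q5 -0.49 pos e1,e2,ax [-1.1 -1.1  8.3]
t 13.75 Ttool [-0.253  0.246 -0.608] Ftool [ 1.3 -1.3 -7. ] open 53.0 grip 65 q7 -1.00 q3 -0.07 q5 -0.49 pos e1,e2,ax [-1.1 -1.1  8.3]
```

Torque averages about 0.60 N m, which is snug. Next I release and retract.

```bash
python3 -m jog '[0,0,0,0,0,0,0,0,0,0,0,0,0,-1,0,0,0,0,0,0,-1,0,0,0,0,0,0,-1,0,0,0,0,0,0,-1]' ; python3 -m jog '[0,0,-0.15,0,0,0,-1,0,0,-0.35,0,0,0,-1,0,0,-0.7,0,0,0,-1,0,0,-1,0,0,0,-1]'>/dev/null
python3 -m jog '[0,0,-0.3,0,0,0,1,0,0,-0.6,0,0,0,1,0,0,-0.6,0,0,0,1]'
python3 - <<'E'
from h import *
im,w,d=cloud("wrist"); s=read_state(); save(im,"w2.png"); tq(); print(np.round(s["q"],2))
h=(w-bay)@ax; q=w-bay; rr=np.hypot(q@e1,q@e2); print("cap top",np.nanpercentile(h[(rr<15)],[10,50,90]),"floor",np.nanmedian(h[(rr>40)&(rr<60)]))
r=R.from_rotvec(s["ee_rot"]).as_matrix(); print("tool in cleaner\n",np.round(C.T@r,2), "tip",C.T@(s["eef_pos"]-O))
for sg in(1,-1):
  Rt=C@np.array([[sg,0,0],[0,-sg,0],[0,0,-1.]]).astype(float); print(sg); plan(O+C@[-170,0,370],Rt,4)
E
```

```text
time: 14.38
eef_pos: [558.7, -89.5, 75.0]
ee_rot: [-2.617, 0.118, 0.116]
force: [1.1, -0.0, 0.0]
opening: 85.3
grasp_force: 0.0
time: 15.25
eef_pos: [573.9, -211.5, 285.0]
ee_rot: [-2.619, 0.119, 0.11]
force: [0.1, 0.5, -1.3]
opening: 32.3
grasp_force: 0.0
t 15.30 Ttool [-0.559  0.11  -0.041] Ftool [-0.2 -0.8  0.8] open 24.1 grip 0 q7 -1.06 q3 0.00 q5 -0.42 pos e1,e2,ax [ -2.2  -0.5 248.7]
[ 0.51  0.54  0.    1.41 -0.42  1.53 -1.06]
cap top [ 41.26953959 332.04539389 338.9732086 ] floor 320.90002237071815
tool in cleaner
 [[-0.18 -0.85  0.5 ]
 [-0.98  0.21 -0.  ]
 [-0.1  -0.49 -0.86]] tip [-211.22441431   -0.51872737  283.16812419]
1
full shift/150 [-0.113 -0.516 -0.363] turn/30deg [-0.889 -0.725 -3.315] q7 -1.0648257394348108
1 [-0.028, -0.129, -0.091, -0.222, -0.181, -0.829]
2 [0.017, -0.12, -0.105, -0.222, -0.181, -0.829]
3 [0.053, -0.091, -0.121, -0.222, -0.181, -0.829]
4 [0.071, -0.048, -0.135, -0.222, -0.181, -0.829]
-1
full shift/150 [-0.113 -0.516 -0.363] turn/30deg [-0.685  0.841  2.533] q7 -1.0648257394348108
1 [-0.028, -0.129, -0.091, -0.171, 0.21, 0.633]
2 [-0.057, -0.106, -0.106, -0.171, 0.21, 0.633]
3 [-0.074, -0.074, -0.121, -0.171, 0.21, 0.633]
4 [-0.078, -0.036, -0.135, -0.171, 0.21, 0.633]
```

View pics/w2.png

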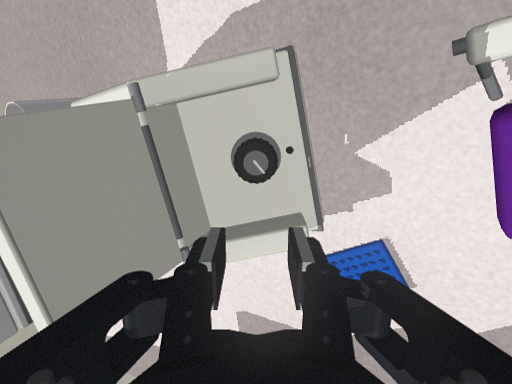

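```bash
python3 -m jog '[-0.01,-0.043,-0.03,-0.074,-0.06,-0.276,1, -0.02,-0.086,-0.06,-0.148,-0.12,-0.55,1, -0.028,-0.129,-0.091,-0.222,-0.181,-0.829,1]'>/dev/null
python3 -m jog '[0.005,-0.04,-0.035,-0.074,-0.06,-0.276,1, 0.01,-0.08,-0.07,-0.148,-0.12,-0.55,1, 0.017,-0.12,-0.105,-0.222,-0.181,-0.829,1]'>/dev/null
python3 -m jog '[0.02,-0.03,-0.04,-0.074,-0.06,-0.276,1, 0.035,-0.06,-0.08,-0.148,-0.12,-0.55,1, 0.053,-0.091,-0.121,-0.222,-0.181,-0.829,1]'>/dev/null
python3 -m jog '[0.025,-0.015,-0.045,-0.074,-0.06,-0.276,1, 0.05,-0.03,-0.09,-0.148,-0.12,-0.55,1, 0.071,-0.048,-0.135,-0.222,-0.181,-0.829,1,0.071,-0.048,-0.135,-0.222,-0.181,-0.829,1,0.071,-0.048,-0.135,-0.222,-0.181,-0.829,1]'
cat >> h.py <<'E'
def Rp(b): # tool x = cleaner x, wrist leaning forward by b deg
    return C@R.from_euler('y',-b,degrees=True).as_matrix()@np.diag([1.,-1,-1])
E
python3 - <<'E'
from h import *
s=read_state(); r=R.from_rotvec(s["ee_rot"]).as_matrix(); print(np.round(s["q"],2)); print(np.round(C.T@r,2), "tip",C.T@(s["eef_pos"]-O))
print(np.round(C.T@Rp(30),2))
plan(O+C@[40,0,370],Rp(0),2)
E
```

```text
time: 17.05
eef_pos: [567.6, -168.7, 368.5]
ee_rot: [-2.083, -2.346, 0.001]
force: [0.3, -0.3, -0.2]
opening: 0.0
grasp_force: 0.0
[ 0.46  0.28 -0.28  1.5   0.08  1.37  0.29]
[[ 1. -0.  0.]
 [-0. -1.  0.]
 [ 0. -0. -1.]] tip [-1.69450643e+02  2.51962075e-01  3.68537199e+02]
[[ 0.87 -0.    0.5 ]
 [ 0.   -1.    0.  ]
 [ 0.5   0.   -0.87]]
full shift/150 [ 1.396e+00 -1.000e-03 -5.000e-03] turn/30deg [-0.006 -0.006 -0.004] q7 0.2911638672681058
1 [0.698, -0.0, -0.003, -0.003, -0.003, -0.002]
2 [0.698, 0.0, -0.004, -0.003, -0.003, -0.002]
```

```bash
for i in 1 2; do python3 -m jog '[0.23,0,-0.003,0,0,0,1,0.46,0,-0.003,0,0,0,1,0.7,0,-0.003,0,0,0,1]'>/dev/null; done
python3 -m jog '[0,0,0.15,0,0,0,1,0,0,0.3,0,0,0,1,0,0,0.47,0,0,0,1,0,0,0.47,0,0,0,1,0,0,0.47,0,0,0,1]'
python3 - <<'E'
from h import *
s=read_state(); r=R.from_rotvec(s["ee_rot"]).as_matrix(); t0=C.T@(s["eef_pos"]-O); print("tip",t0,np.round(s["q"],2),s["force"])
rr=131
for f in range(0,95,10):
    f_=np.radians(f); cx=-12-rr*np.sin(f_); cz=169+rr*np.cos(f_)
    k=np.clip((90-f)/30,0,1)  # corner offset fades near flat
    tip=np.array([cx+11*k-3*np.cos(f_),0,cz-3*np.sin(f_)]); d=(tip-t0)/150
    print(f,tip.round(),"rel start: x %.2f z %.2f"%(d[0],-d[2]))
im,w,d=cloud("side"); save(cv2.resize(im[80:280,150:400],None,fx=3,fy=3),"s3.png")
E
```

```text
time: 18.42
eef_pos: [542.6, 39.9, 300.9]
ee_rot: [-2.082, -2.349, -0.001]
force: [-0.9, 0.6, 0.1]
opening: -0.1
grasp_force: 0.0
tip [4.06192159e+01 4.35565550e-02 3.00903970e+02] [ 0.22  0.24 -0.41  1.72  0.1   1.21 -0.1 ] [-0.89977651  0.64538335  0.06899666]
0 [ -4.   0. 300.] rel start: x -0.30 z 0.01
10 [-27.   0. 297.] rel start: x -0.45 z 0.02
20 [-49.   0. 291.] rel start: x -0.59 z 0.07
30 [-69.   0. 281.] rel start: x -0.73 z 0.13
40 [-88.   0. 267.] rel start: x -0.85 z 0.22
50 [-103.    0.  251.] rel start: x -0.96 z 0.33
60 [-116.    0.  232.] rel start: x -1.04 z 0.46
70 [-129.    0.  211.] rel start: x -1.13 z 0.60
80 [-138.    0.  189.] rel start: x -1.19 z 0.75
90 [-143.    0.  166.] rel start: x -1.22 z 0.90
```

View pics/s3.png

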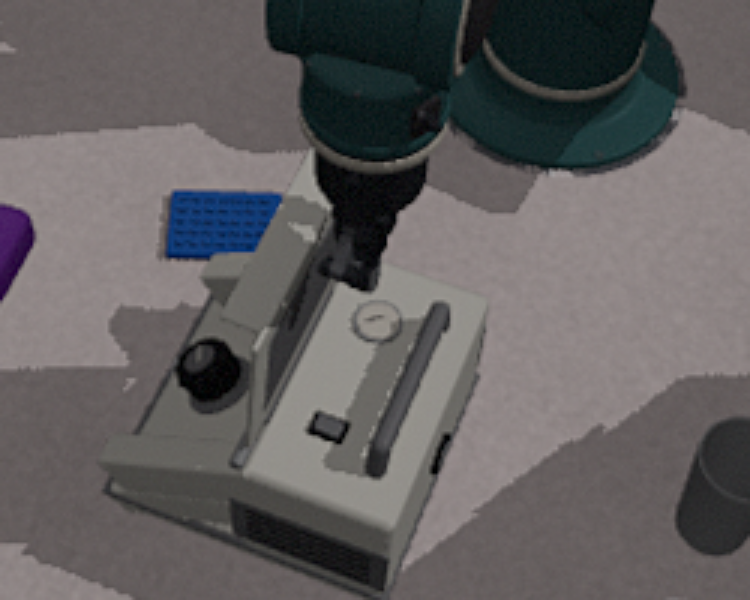

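The gripper is behind the flap, which is still upright, and the cap is intact at (208,370). I'll push forward.

```bash
python3 -m jog '[-0.15,0,0,0,0,0,1,-0.3,0,0.01,0,0,0,1,-0.37,0,0.01,0,0,0,1,-0.45,0,0.02,0,0,0,1,-0.52,0,0.04,0,0,0,1,-0.59,0,0.07,0,0,0,1,-0.66,0,0.1,0,0,0,1,-0.73,0,0.13,0,0,0,1,-0.79,0,0.17,0,0,0,1,-0.85,0,0.22,0,0,0,1]'
python3 - <<'E'
from h import *
s=read_state(); t0=C.T@(s["eef_pos"]-O); print("tip",t0, "F clean",C.T@s["force"])
rr=131
for f in (50,60,70,80,90):
    f_=np.radians(f); cx=-12-rr*np.sin(f_); cz=169+rr*np.cos(f_); k=np.clip((90-f)/30,0,1)
    tip=np.array([cx+11*k-3*np.cos(f_),0,cz-3*np.sin(f_)]); d=(tip-t0)/150
    print(f,"rel: x %.2f z %.2f"%(d[0],-d[2]))
x=cloud("side")[1]; b=(x-O)@C; k=(b[...,2]>180)&(abs(b[...,1])<105)&(b[...,0]>-180)&(b[...,0]<0)&(b[...,1]<-50); bb=b[k]
for lo in range(-150,0,15):
    q=bb[(bb[:,0]>=lo)&(bb[:,0]<lo+15)]
    if len(q): print(lo,len(q),np.median(q[:,2]))
E
```

```text
time: 19.73
eef_pos: [557.8, -87.3, 266.6]
ee_rot: [-2.081, -2.351, -0.0]
force: [-0.3, -0.1, 1.1]
opening: -0.2
grasp_force: 0.4
tip [-8.74386825e+01  2.29211844e-01  2.66589363e+02] F clean [-0.04972186  0.2886951   1.14254708]
50 rel: x -0.11 z 0.10
60 rel: x -0.19 z 0.23
70 rel: x -0.28 z 0.37
80 rel: x -0.34 z 0.52
90 rel: x -0.37 z 0.67
-150 43 271.6988109590834
-135 76 283.80686242462224
-120 175 283.19726597631404
-105 245 269.3056398733153
-90 297 256.37778225353134
-75 270 238.70088418229057
-60 353 553.686767725427
-45 278 205.01760936830317
-30 82 184.8124198289376
```

```bash
python3 -m jog '[-0.06,0,0.05,0,0,0,1,-0.11,0,0.1,0,0,0,1,-0.15,0,0.165,0,0,0,1,-0.19,0,0.23,0,0,0,1,-0.235,0,0.3,0,0,0,1,-0.28,0,0.37,0,0,0,1,-0.31,0,0.445,0,0,0,1,-0.34,0,0.52,0,0,0,1,-0.355,0,0.6,0,0,0,1,-0.37,0,0.67,0,0,0,1]'
python3 - <<'E'
from h import *
s=read_state(); t0=C.T@(s["eef_pos"]-O); r=R.from_rotvec(s["ee_rot"]); print("tip",t0, "F clean",C.T@s["force"])
rr=131
for f,o in ((95,3),(100,3),(105,3),(110,3),(115,3),(120,3),(120,6)):
    f_=np.radians(f); tip=np.array([-12-rr*np.sin(f_)-o*np.cos(f_),0,169+rr*np.cos(f_)-o*np.sin(f_)])
    D=(r.inv()*R.from_matrix(Rp(f-90))).as_rotvec(degrees=True)/30
    print(f,tip.round(),np.round(r.inv().apply(C@tip+O-s["eef_pos"])/150,3),D.round(3))
E
```

```text
time: 21.02
eef_pos: [564.2, -141.6, 165.5]
ee_rot: [-2.08, -2.351, -0.0]
force: [0.3, 0.2, 0.7]
opening: -0.0
grasp_force: 0.3
tip [-142.08956086    0.37268274  165.54954693] F clean [ 0.18340152 -0.33242059  0.74762497]
95 [-142.    0.  155.] [-0.001  0.003  0.073] [-0.003  0.163  0.003]
100 [-140.    0.  143.] [0.01  0.003 0.148] [-0.003  0.329  0.003]
105 [-138.    0.  132.] [0.028 0.003 0.222] [-0.003  0.496  0.003]
110 [-134.    0.  121.] [0.053 0.003 0.295] [-0.003  0.663  0.002]
115 [-129.    0.  111.] [0.083 0.003 0.364] [-0.004  0.829  0.002]
120 [-124.    0.  101.] [0.12  0.003 0.431] [-0.004  0.996  0.002]
120 [-122.    0.   98.] [0.13  0.003 0.449] [-0.004  0.996  0.002]
```

```bash
python3 -m jog '[0,0,0.073,0,0.163,0,1,0.01,0,0.148,0,0.33,0,1,0.028,0,0.222,0,0.496,0,1,0.053,0,0.295,0,0.663,0,1,0.083,0,0.364,0,0.83,0,1,0.12,0,0.431,0,1,0,1,0.12,0,0.431,0,1,0,1]'
python3 -c "from h import *;tq()"
python3 -m jog '[0,0,0.01,0,0,0,1,0,0,0.02,0,0,0,1,0,0,0.02,0,0,0,1]'
python3 -c "from h import *;tq()"
```

```text
time: 21.9
eef_pos: [563.0, -126.3, 105.2]
ee_rot: [-1.797, -2.024, -0.485]
force: [-20.6, -18.0, 66.0]
opening: -0.1
grasp_force: 32.7
t 21.90 Ttool [5.006 3.816 0.017] Ftool [ 19.8 -22.6 -64.8] open -0.1 grip 33 q7 0.58 q3 -0.44 q5 -0.22 pos e1,e2,ax [-18.1  -0.2  52.3]
time: 22.28
eef_pos: [563.2, -126.1, 104.7]
ee_rot: [-1.8, -2.029, -0.483]
force: [-29.7, -28.9, 93.8]
opening: 0.2
grasp_force: 47.0
t 22.27 Ttool [7.299 5.103 0.027] Ftool [ 25.  -32.7 -94. ] open 0.2 grip 47 q7 0.58 q3 -0.44 q5 -0.22 pos e1,e2,ax [-18.1  -0.5  51.8]
```

The push reached 94 N, so the flap is on its stop. Backing off now to check.

```bash
python3 -m jog '[0,0,-0.1,0,0,0,1,0,0,-0.4,0,0,0,1,0,0,-0.8,0,0,0,1,0,0,-1,0,0,0,1,0,0,-1,0,0,0,1]'
python3 - <<'E'
from h import *
tq()
for n in("top","side"):
    im,w,d=cloud(n)
    if n=="top": save(im,"t4.png")
    q=w-bay;a=q@e1;b=q@e2;h=q@ax; m=(abs(b)<85)&(a>-40)&(a<105)&(abs(h-50)<25)
    A=np.c_[a[m],b[m],np.ones(m.sum())]; print(n,m.sum(),np.linalg.lstsq(A,h[m],rcond=None)[0])
E
```

```text
time: 22.9
eef_pos: [571.8, -198.3, 230.2]
ee_rot: [-1.798, -2.028, -0.482]
force: [0.3, -1.5, -0.7]
opening: -0.1
grasp_force: 0.0
t 22.90 Ttool [-0.044 -0.559 -0.015] Ftool [-1.6  0.1 -0.1] open -0.1 grip 0 q7 0.58 q3 -0.43 q5 -0.22 pos e1,e2,ax [-18.4  -0.3 196.8]
top 2354 [-1.30830898e-03  2.03594523e-03  5.40306958e+01]
side 2234 [-1.34759305e-04  1.73748078e-03  5.39349650e+01]
```

View pics/t4.png

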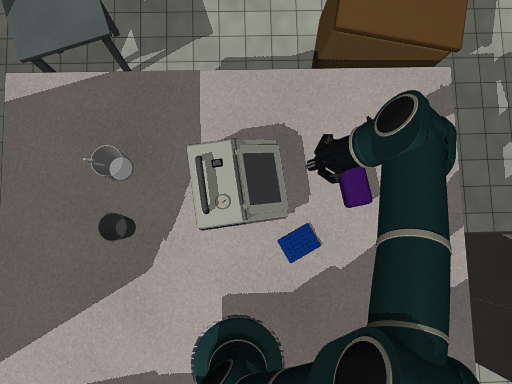

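The flap at (262,178) is flat and parallel to the floor (slope within 0.002 rad), so it is shut. The pad (299,242), tumbler (116,227) and jug (112,163) haven't moved, the visible part of the bottle is in place, and the arm is clear.

```bash
python3 -c "from h import *;print(job_done())"
```

```text
the job is handed in; nothing more can be done
None
```

The job is handed in: the cap is screwed down snug at about 0.60 N m and the flap is fully shut in 23 s, with the closing push peaking at 94 N at the wrist (limit 120 N), and nothing else was seen to move.

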